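Reach a glass seed jar out from under the low staging

ROBOT

A 6-joint arm with a two-finger parallel gripper is mounted at the origin on the work surface. World frame = base frame: x ahead of the robot, y to its left, z up, the work surface at z = 0. Lengths are in mm, angles in rad, forces in N, time in s.
With the tool pointing down it reaches from about 350 to 875 mm from the base axis. Payload 4.2 kg.
Tool frame: the origin (TCP) lies midway between the tips of the shut fingers; the grasp point (between the pads) lies 19 mm behind it; z points along the fingers, y is the line along which they close (so a half turn about z gives the same grasp; the last joint's range is limited). The gripper opens to 87 mm and grips with 3 to 60 N. Pads are 19 mm wide; open, the fingers measure 117 mm over their backs; the gripper's body (75 mm by 190 mm) begins 51 mm behind the grasp point.
Start: joints at [-0.854, 0.385, 0.008, 0, -1.194, -0.259], TCP at [276.246, -560.613, 222.55] pointing down, gripper open.
Joint ranges: [-3.14, 3.14], [-1.21, 2.06], [-1.07, 1.41], [-3.16, 2.05], [-2.99, -0.16], [-3.1, 3.1]. Speed limits (rad/s): [2.79, 2.79, 3.14, 3.14, 3.14, 3.14].

INTERFACE

Orientations are given as a rotation vector (axis times angle).
In Python, from cell import robot gives the robot as it stands.
- The arm moves only by the tool step_arm, never from a script. Its argument "deltas" is a list of rows, each an object of numbers: "hand": the closure, from 0 (fully open) to 1 (shut); "tx", "ty", "tz": the shift along the tool's x, y, z in mm; "turn": the turn about the tool's z in degrees. In form: [{"hand": .., "tx": .., "ty": .., "tz": .., "turn": ..}, ...]. A call has 1 to 12 rows; each row shifts and turns the commanded pose from where the row before left it, along the tool's axes as they then stand; what a row does not reach is not made up. A row lasts 1/8 s, in which the tool goes at most 62.5 mm and 10.7 degrees, less where a joint would pass 70% of its speed; a pose out of reach is approached as far as the arm can. A call is refused whole if a number of a shift passes 62.5 or a number of a turn 10.7, either way. A call with a gripper value outside its range is refused whole. The fingers move at their own pace and stop on an object; the grip force is fixed at half the most. Time passes only in rows, so rows that do not move let the fingers close. It gives the time, the measured TCP pose, the force, the opening and the grip force at its end, in the units of the state.
- robot.get_obs(): the state, without advancing time (a new reading comes with each control period).
- robot.snapshot(name): name is "scene" or "top" or "wrist"; returns the picture (480x640x3 uint8, red, green, blue); there is no depth.
- robot.camera_model(name): a dict with "vfov" (degrees; the focal length in pixels is half the picture's height over the tangent of half this angle, whatever the lens; pixels are square), "cx", "cy" (the principal point, pixels), "dist_coeffs" ([k1, k2, p1, p2, k3] as OpenCV has them; the pictures are not rectified), "camera_from_world" (4x4, takes a point from world to camera coordinates); the wrist camera has in their place "hand_eye" (4x4, takes a point from camera to tool coordinates, whose origin is the TCP and whose axes are the flange's). Camera axes: x right, y up, looking along -z (the intrinsics and any distortion apply to the point x, -y, -z); pixel columns grow to the right and rows downward; lengths in mm; the calibration is good to about 2 mm. A picture is of the moment at which its call begins: read the wrist's pose just before it. camera_model takes no time and is no camera call.
- robot.hand_in(): hands the job in; it is judged then, once.
The state is a dict: "clock": time; "joints": joint angles; "joint_velocities": joint speeds; "tau": joint torques, N m; "position": TCP position; "orientation": TCP orientation; "ft_force": force on the tool from outside, world axes, zero at the start; "torque": the same for the moment, N m; "opening": finger opening in mm; "grip_force": force on a finger pad.
Only numpy, scipy, OpenCV 4.12 (cv2) and the standard library are available. Lean on these libraries where they do the work, as an engineer would, in place of code of your own. Each camera call takes 0.05 s, during which the arm holds its last target. There are 200 camera calls.

TASK

The amber glass jar has slid under the low staging, where a hand does not fit: take the reacher by its pistol grip and trigger, slide its open jaws in around the jar, and squeeze the trigger until the jaws hold the jar firmly, but gently enough not to crack the glass. Draw the jar out in the jaws until it stands upright on the open bench, well clear of the staging, then let it go and leave the reacher lying flat on the bench, not touching it. Do not disturb the two clay pots beside the jar, and do not touch the jar with the robot itself.

Things in the scene. Friction and masses are not known exactly. Their poses are not given: they have to be found in the camera images.
- reacher: Pick-up reacher, 430 mm long, 0.25 kg, lying on its side. Origin: on the bench under the middle of the hold (grip and trigger). x: along the shaft, towards the jaws; y: across, towards the shaft, whose axis is at y 50, z 16 mm (16 mm tube); z up. Grip: black bar 26 (x) x 78 (y) x 30 mm high, back face at x -33, square to x. Housing around the shaft: y 33 to 67, 31 mm high.
- trigger (a joint): Bowed black lever in front of the grip, 20 mm high, hinged at x 17, y 50. 0 rad: at rest, 66 mm from back of grip to its front at y 0. Squeezed towards the grip: jaws close, at 0.31 pads 52 mm apart, stop at 0.44 (45 mm over grip and trigger). At y 0 the spring alone takes 7 N at first, 11 N at the end; each jaw presses with about half of what is felt beyond that.
- jaw_l: Left jaw (+y side of the shaft): steel strip with a ribbed rubber pad 44 long, 5 thick, 20 mm high. Origin: its hinge in the head, reacher x 270, y 64, z 16 mm; fully open it reaches x 360 and 54 mm out from the shaft line. Once a jaw bears on something, 1 mm more squeeze at the trigger adds about 5 N to each jaw.
- jaw_r: Right jaw (-y side of the shaft, hinge at reacher y 36), the mirror of the left one. The pads stand 83 mm apart at rest, about 75 mm with the reacher held lightly at 62 mm over grip and trigger.
- hold (a point): Point on the reacher, x 0, y 0, z 22 mm: between grip and trigger, where fingers from above take both, closing along the shaft. Squeezing with both fingers alike moves the whole reacher towards +x by half of the change of opening.
- mouth (a point): Point on the reacher, x 335, y 50, z 16 mm: midway between the middles of the two jaw pads, where the jar should be when they close.
- staging: Low steel staging, fixed, 260 deep (x), 380 wide (y), open underneath to 80 mm above the bench, bar top at 102 mm with a tray and two pots on its back half. Origin: on the bench under its middle; x points inward from its open front, whose edge is at x -130 mm. 22 mm square legs at the corners; timber back board, its face at x 118.
- jar: Amber hexagonal jar of thin glass with a round steel lid, 48 mm over flats, 55 mm over corners, 62 mm tall, about 0.36 kg, upright under the staging, turned anyhow, so the jaws may meet flats or corners. Origin: centre of its underside; x points to a corner. It slips with less than about 3 N from each jaw; the glass cracks if a jaw presses with over 15 N.
- pot_a: Small clay pot standing under the staging on its +y side, 58 mm over the rim and 58 mm tall, 40 mm at the foot. Origin: centre of its underside. To be left where it is.
- pot_b: The same kind of clay pot under the staging on its -y side.
Mind the look-alikes: they are no part of the job. What is shaped like the jar but turquoise is not meant.

How it is judged:
By the outcome, as a careful person would: the job done as asked, in the order asked, and still so for the second after the job is handed in, with the robot touching nothing.
It also fails if it takes over 72 s, if anything falls off the work surface, if the arm or the gripper's body presses on something with over 40 N, if the wrist force passes 120 N, or if a joint passes its speed limit or range.

## Working session

There is one attempt and no reset: what is moved stays moved. The work goes in short steps, Python scripts to look and compute and a tool call to move; the robot and the scene stay as the last step left them, time stands still between calls to the robot, and variables do not carry over. Pictures are saved under pics/ and viewed, at most 10 in all, crops included, and the job is handed in when it is done.

Besides the shell and the picture viewer there is one more tool, called after ">>>" as name(argument=value, ...), one argument or row to a line, values as JSON. step_arm: Moves the arm, as the interface text tells. Its arguments: {"type":"object","properties":{"deltas":{"type":"array"}},"required":["deltas"]}

```bash
mkdir -p pics; python3 - <<'E'
from cell import robot
import cv2,numpy as np
o=robot.get_obs();print({k:np.round(v,3) for k,v in o.items()})
for n in("scene","top"):
    im=robot.snapshot(n);cv2.imwrite(f"pics/{n}1.png",im[:,:,::-1])
    m=robot.camera_model(n);print(n,m)
print(robot.camera_model("wrist"))
E
ls
```

```text
{'clock': np.float64(0.0), 'joints': array([-8.540e-01,  3.860e-01,  7.000e-03, -1.000e-03, -1.194e+00,
       -2.590e-01]), 'joint_velocities': array([ 0.   ,  0.002,  0.001, -0.001,  0.   , -0.001]), 'tau': array([ 1.0000e-03, -3.9067e+01,  1.8740e+01,  4.2200e+00,  1.1000e-02,
       -0.0000e+00]), 'position': array([ 275.987, -560.087,  221.476]), 'orientation': array([ 7.120e-01, -3.059e+00, -3.000e-03]), 'ft_force': array([ 0.311, -0.573, -0.536]), 'torque': array([ 0.041, -0.026,  0.036]), 'grip_force': np.float64(0.0), 'opening': np.float64(86.817)}
scene {'vfov': 50.923352778317266, 'cx': 312.7181143750698, 'cy': 240.14958899651492, 'dist_coeffs': array([-0.1155882,  0.       ,  0.       ,  0.       ,  0.       ]), 'camera_from_world': array([[ 4.49471921e-01,  8.93173559e-01, -1.46964823e-02,
        -2.79302047e+02],
       [-7.15658138e-01,  3.69889360e-01,  5.92465434e-01,
         3.85805320e+02],
       [ 5.34610532e-01, -2.55778920e-01,  8.05461807e-01,
        -1.32487033e+03],
       [ 0.00000000e+00,  0.00000000e+00,  0.00000000e+00,
         1.00000000e+00]])}
top
[... 360 characters left out ...]

       [-7.43050556e-02,  1.90947968e-02,  9.97052731e-01,
        -8.84710849e+02],
       [ 0.00000000e+00,  0.00000000e+00,  0.00000000e+00,
         1.00000000e+00]])}
{'vfov': 65.33831178064396, 'cx': 316.26288879668533, 'cy': 241.19392964347134, 'dist_coeffs': array([-0.06162086,  0.        ,  0.        ,  0.        ,  0.        ]), 'hand_eye': array([[ 1.49457405e-04,  9.57748184e-01,  2.87608056e-01,
         7.89704250e+01],
       [ 9.99999842e-01,  1.26720779e-05, -5.61855059e-04,
         2.76212593e-01],
       [-5.41760254e-04,  2.87608095e-01, -9.57748031e-01,
        -1.61148003e+02],
       [ 0.00000000e+00,  0.00000000e+00,  0.00000000e+00,
         1.00000000e+00]])}
pics
```

View pics/top1.png

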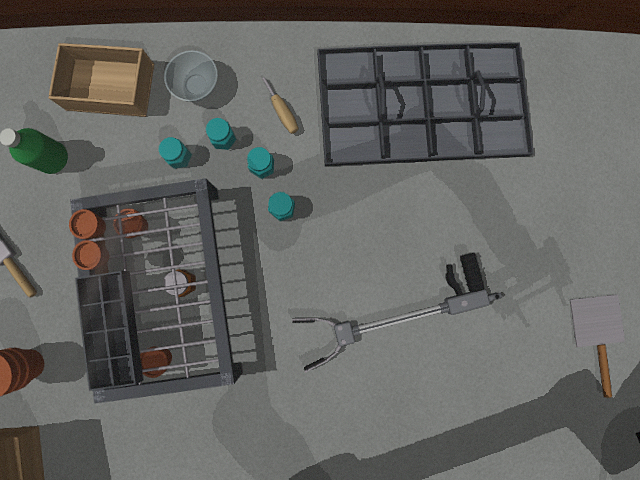

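View pics/scene1.png

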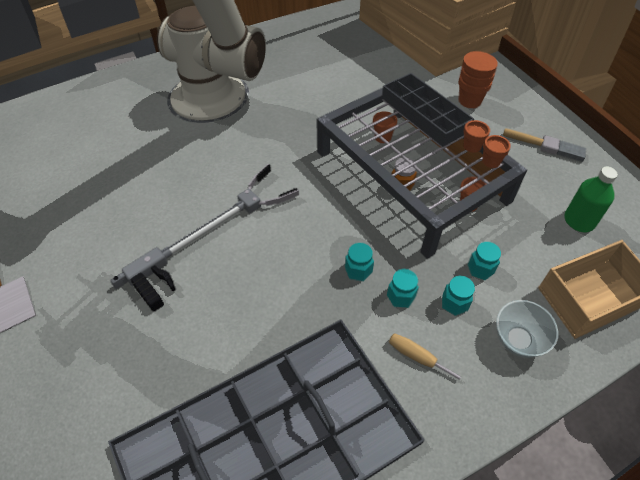

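The top view shows an amber jar with a steel lid under the staging at about (180,283). The pots under the staging are at (132,220) and (155,362), and the reacher runs from its grip at (472,272) to its jaws at (300,345). The four turquoise jars at (174,152), (220,133), (261,162) and (281,206) are look-alikes. Only the one under the staging is amber, and I'll confirm that in a crop.

```bash
cat > h.py <<'E'
import cv2,numpy as np
from cell import robot
def K(n):
    m=robot.camera_model(n);f=240/np.tan(np.radians(m["vfov"]/2))
    return m,np.array([[f,0,m["cx"]],[0,f,m["cy"]],[0,0,1]]),m["dist_coeffs"]
def cam(n,T=None):
    m,k,d=K(n)
    C=np.array(m["camera_from_world"]) if n!="wrist" else np.linalg.inv(T@m["hand_eye"])
    return C,k,d
def tool():
    o=robot.get_obs();T=np.eye(4);T[:3,:3]=cv2.Rodrigues(np.array(o["orientation"]))[0];T[:3,3]=o["position"];return T
def px2w(n,uv,z,T=None):
    C,k,d=cam(n,T);u=cv2.undistortPoints(np.array(uv,float).reshape(-1,1,2),k,d)[:,0]
    r=np.c_[u[:,0],-u[:,1],-np.ones(len(u))]@C[:3,:3]
    c=-C[:3,:3].T@C[:3,3];z=np.broadcast_to(z,len(u))
    return c+r*((z-c[2])/r[:,2])[:,None]
def w2px(n,P,T=None):
    C,k,d=cam(n,T);F=np.diag([1,-1,-1.])
    return cv2.projectPoints(np.array(P,float).reshape(-1,3),cv2.Rodrigues(F@C[:3,:3])[0],F@C[:3,3],k,d)[0][:,0]
E
python3 - <<'E'
import cv2
a=cv2.imread("pics/top1.png")
cv2.imwrite("pics/c1.png",cv2.resize(a[175:410,60:300],None,fx=2.5,fy=2.5,interpolation=2))
cv2.imwrite("pics/c2.png",cv2.resize(a[240:380,280:520],None,fx=3.3,fy=3.3,interpolation=2))
E
```

```text
(no output)
```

View pics/c1.png

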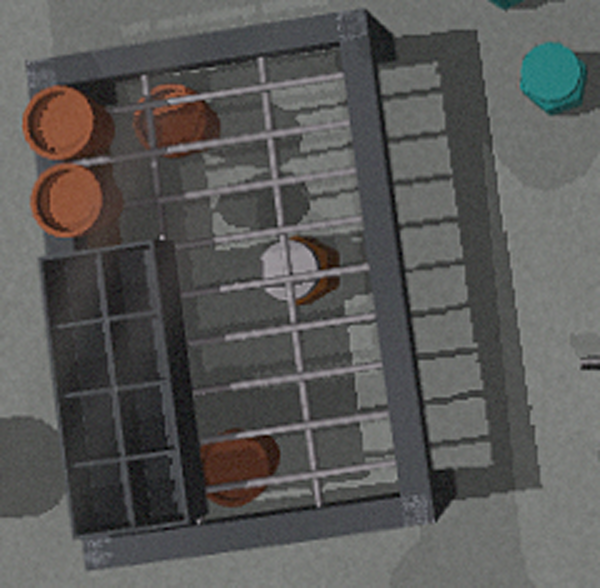

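View pics/c2.png

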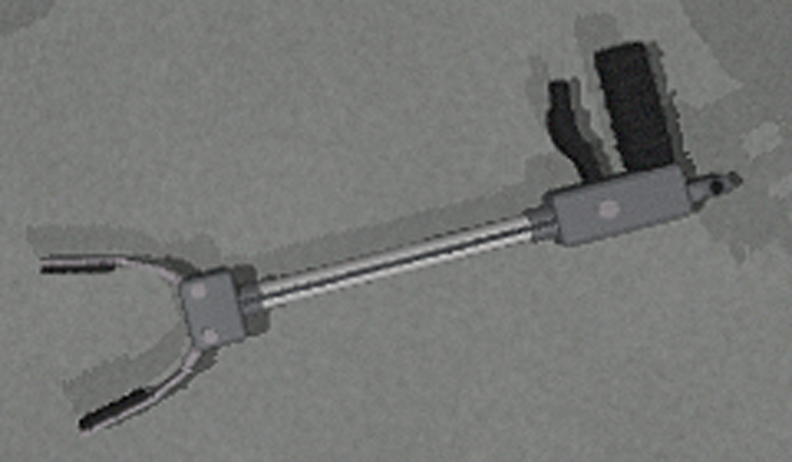

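```bash
cat > m.py <<'E'
from h import *
c1=lambda p:np.array(p)/2.5+[60,175]
c2=lambda p:np.array(p)/3.3+[280,240]
np.set_printoptions(precision=1,suppress=True)
def est(zp=31):
    t,l,r=px2w("top",[c2((608,209)),c2((209,335)),c2((197,292))],[zp,29,29])[:,:2]
    h=(l+r)/2;ux=(h-t)/np.linalg.norm(h-t);uy=np.array([-ux[1],ux[0]])
    org=(t+h)/2-ux*(17+270)/2-uy*50
    return org,ux,uy,np.linalg.norm(h-t),np.linalg.norm(l-r)
if __name__=="__main__":
    print("reacher",est(), np.degrees(np.arctan2(est()[1][1],est()[1][0])))
    o,ux,uy,_,_=est()
    for x,y,z,q in [(-33,-35,30,(650,42)),(0,0,0,(0,0)),(335,50,16,(0,0)),(-33,33,31,(685,165))]:
        P=o+x*ux+y*uy; print((x,y,z),P,(w2px("top",[*P,z])[0]-[280,240])*3.3,q)
    st=px2w("top",[c1((365,12)),c1((433,500)),c1((25,62)),c1((87,570))],102)[:,:2]
    print("staging",st,np.linalg.norm(st[0]-st[1]),np.linalg.norm(st[0]-st[2]),np.linalg.norm(st[1]-st[3]))
    sx=(st[2]+st[3]-st[0]-st[1]);sx/=np.linalg.norm(sx);so=st.mean(0)
    sy=np.array([-sx[1],sx[0]])
    print("sdir",np.degrees(np.arctan2(sx[1],sx[0])),so)
    j=px2w("top",[c1((289,270))],62);p=px2w("top",[c1((176,120)),c1((240,467))],58)
    for n,q in(("jar",j[0]),("p1",p[0]),("p2",p[1])): print(n,q,"in staging",(q[:2]-so)@sx,(q[:2]-so)@sy)
E
python3 m.py
```

```text
reacher (array([ 520.2, -290.9]), array([-0.2,  1. ]), array([-1. , -0.2]), np.float64(253.26182483707575), np.float64(26.535285932747026)) 103.83658900786811
(-33, -35, 30) [ 562.  -314.6] [649.1  53.2] (650, 42)
(0, 0, 0) [ 520.2 -290.9] [597.1 122.2] (0, 0)
(335, 50, 16) [391.5  22.4] [ 97.7 337.1] (0, 0)
(-33, 33, 31) [ 496.  -330.9] [678.2 161.3] (685, 165)
staging [[700.8 213.5]
 [344.6 159.2]
 [664.8 471.2]
 [290.9 413.7]] 360.26633927063176 260.1828357172268 260.11065818915773
sdir 99.94054708684627 [500.3 314.4]
jar [509.8 278.2  62. ] in staging -37.2980991271335 -3.104659265860772
p1 [626.  371.2  58. ] in staging 34.302067353134966 -133.6511652011761
p2 [359.4 315.4  58. ] in staging 25.37028571362602 138.6345133447492
```

The crop confirms an amber body and steel lid at crop (290,270). The measurements fit the sizes given: pin-to-pin 253 mm, pin spacing 26.5 (28 nominal), staging depth 260. First I'll move above the hold.

```bash
cat > go.py <<'E'
import sys
from h import *
np.set_printoptions(precision=2,suppress=True)
def go(x,y,z,head):
    T=tool();h=np.degrees(np.arctan2(T[1,1],T[0,1]))
    turn=(h-head+90)%180-90
    a=np.radians(h-turn);Y=np.array([np.cos(a),np.sin(a)]);X=np.array([-Y[1],Y[0]])
    d=np.array([x,y])-T[:2,3]
    o=robot.get_obs()
    print("t",o["clock"],"tcp",T[:3,3],"head",h,"tilt",T[:3,2],"turn",turn,"tx,ty,tz",d@X,d@Y,T[2,3]-z)
    return T
if __name__=="__main__": go(*map(float,sys.argv[1:5]))
E
python3 go.py 520.2 -290.9 150 103.84
```

```text
t 0.1 tcp [ 276.01 -560.16  221.57] head 116.22021922411412 tilt [-0.  0. -1.] turn 12.380219224114114 tx,ty,tz -301.5068286228758 203.0328182242793 71.56620245779112
```

>>> step_arm(
  deltas=[
    {"turn": 6.2},
    {"turn": 6.2},
    {"tx": -38,"ty": 25},
    {"tx": -38,"ty": 25},
    {"tx": -38,"ty": 25},
    {"tx": -38,"ty": 26},
    {"tx": -38,"ty": 26},
    {"tx": -38,"ty": 26,"tz": 24},
    {"tx": -38,"ty": 25,"tz": 24},
    {"tx": -35,"ty": 25,"tz": 24},
    {},
    {},
  ],
)

```text
$.deltas[0]: bad value
```

```bash
python3 - <<'E'
from m import *
from go import go
T=go(520.2,-290.9,3,103.84);np.save("T.npy",T)
im=robot.snapshot("wrist")[:,:,::-1].copy();cv2.imwrite("pics/w0.png",im)
o,ux,uy,_,_=est()
for x,y,z in [(-33,-45,30),(-7,-45,30),(-33,33,31),(17,50,31),(0,0,22)]:
    P=o+x*ux+y*uy;q=w2px("wrist",[*P,z],T)[0];print((x,y,z),q);cv2.circle(im,tuple(int(v) for v in q),3,(0,255,0),-1)
cv2.imwrite("pics/w1.png",im)
E
```

```text
t 0.1 tcp [ 276.01 -560.16  221.57] head 116.22021922411412 tilt [-0.  0. -1.] turn 12.380219224114114 tx,ty,tz -301.5068286228758 203.0328182242793 218.56620245779112
(-33, -45, 30) [386.42 498.45]
(-7, -45, 30) [405.5  501.03]
(-33, 33, 31) [404.4  454.55]
(17, 50, 31) [447.35 449.87]
(0, 0, 22) [419.76 471.64]
```

View pics/w1.png

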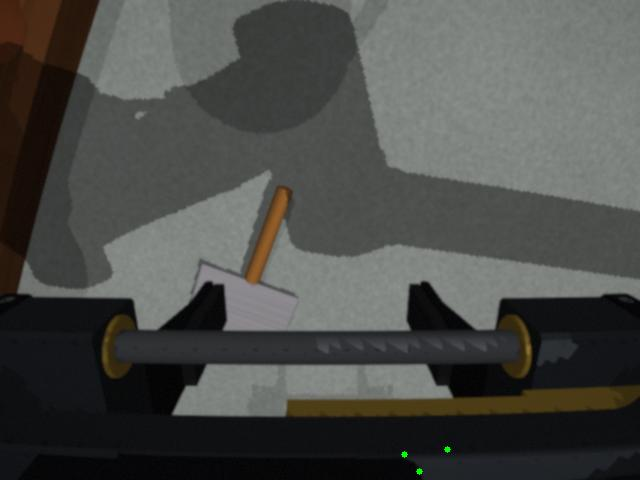

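The call was refused because every row needs all its fields, so this picture is still the start view: scraper at (260,260), fingers at the bottom.

>>> step_arm(
  deltas=[
    {"hand": 0,"tx": 0,"ty": 0,"tz": 0,"turn": 6.2},
    {"hand": 0,"tx": 0,"ty": 0,"tz": 0,"turn": 6.2},
    {"hand": 0,"tx": -38,"ty": 25,"tz": 0,"turn": 0},
    {"hand": 0,"tx": -38,"ty": 25,"tz": 0,"turn": 0},
    {"hand": 0,"tx": -38,"ty": 25,"tz": 0,"turn": 0},
    {"hand": 0,"tx": -38,"ty": 26,"tz": 0,"turn": 0},
    {"hand": 0,"tx": -38,"ty": 26,"tz": 0,"turn": 0},
    {"hand": 0,"tx": -38,"ty": 26,"tz": 24,"turn": 0},
    {"hand": 0,"tx": -38,"ty": 25,"tz": 24,"turn": 0},
    {"hand": 0,"tx": -35,"ty": 25,"tz": 24,"turn": 0},
    {"hand": 0,"tx": 0,"ty": 0,"tz": 0,"turn": 0},
    {"hand": 0,"tx": 0,"ty": 0,"tz": 0,"turn": 0},
  ],
)

```text
clock: 1.65
position: [519.9, -291.7, 150.6]
orientation: [0.379, -3.118, 0.0]
ft_force: [-0.3, -0.1, -0.6]
opening: 87.1
grip_force: 0.0
```

```bash
python3 - <<'E'
from m import *
from go import go
T=go(520.2,-290.9,3,103.84);np.save("T.npy",T)
im=robot.snapshot("wrist")[:,:,::-1].copy();cv2.imwrite("pics/w0.png",im)
o,ux,uy,_,_=est()
for x,y,z in [(-33,-45,30),(-7,-45,30),(-33,33,31),(17,50,31),(0,0,22)]:
    P=o+x*ux+y*uy;q=w2px("wrist",[*P,z],T)[0];print((x,y,z),q);cv2.circle(im,tuple(int(v) for v in q),3,(0,255,0),-1)
cv2.imwrite("pics/w1.png",im)
E
```

```text
t 1.65 tcp [ 519.92 -291.71  150.6 ] head 103.85514801845127 tilt [-0. -0. -1.] turn 0.015148018451270673 tx,ty,tz -0.46627250651271757 0.724430659919272 147.60482161912984
(-33, -45, 30) [276.19 287.94]
(-7, -45, 30) [307.97 287.98]
(-33, 33, 31) [272.93 193.29]
(17, 50, 31) [339.5  170.59]
(0, 0, 22) [316.56 232.28]
```

View pics/w1.png

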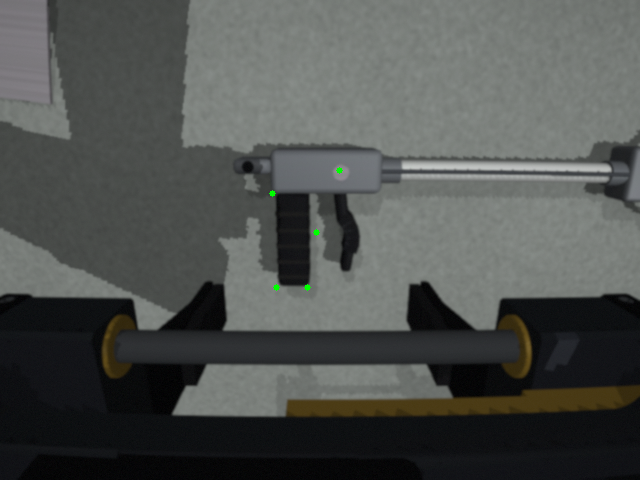

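The wrist view agrees with the estimate to 1–2 mm: hinge pin at (341,173) against a predicted (339.5,171), grip at (293,240), trigger at (347,235). The fingers at x≈205 and x≈430 straddle both. Now I'll descend and take it lightly.

>>> step_arm(
  deltas=[
    {"hand": 0,"tx": 0,"ty": 1,"tz": 40,"turn": 0},
    {"hand": 0,"tx": 0,"ty": 0,"tz": 40,"turn": 0},
    {"hand": 0,"tx": 0,"ty": 0,"tz": 36,"turn": 0},
    {"hand": 0,"tx": 0,"ty": 0,"tz": 20,"turn": 0},
    {"hand": 0,"tx": 0,"ty": 0,"tz": 10,"turn": 0},
    {"hand": 0,"tx": 0,"ty": 0,"tz": 0,"turn": 0},
    {"hand": 0.2,"tx": 0,"ty": 0,"tz": 0,"turn": 0},
    {"hand": 0.25,"tx": 0,"ty": 0,"tz": 0,"turn": 0},
    {"hand": 0.287,"tx": 0,"ty": 0,"tz": 0,"turn": 0},
    {"hand": 0.287,"tx": 0,"ty": 0,"tz": 0,"turn": 0},
    {"hand": 0.287,"tx": 0,"ty": 0,"tz": 0,"turn": 0},
  ],
)

```text
clock: 3.08
position: [520.7, -291.0, 5.2]
orientation: [-0.378, 3.117, -0.002]
ft_force: [0.6, -1.6, 2.2]
opening: 62.5
grip_force: 9.7
```

>>> step_arm(
  deltas=[
    {"hand": 0.33,"tx": 0,"ty": 0,"tz": 0,"turn": 0},
    {"hand": 0.38,"tx": 0,"ty": 0,"tz": 0,"turn": 0},
    {"hand": 0.42,"tx": 0,"ty": 0,"tz": 0,"turn": 0},
    {"hand": 0.46,"tx": 0,"ty": 0,"tz": 0,"turn": 0},
    {"hand": 0.5,"tx": 0,"ty": 0,"tz": 0,"turn": 0},
    {"hand": 0.5,"tx": 0,"ty": 0,"tz": 0,"turn": 0},
  ],
)

```text
clock: 3.82
position: [520.4, -291.1, 5.2]
orientation: [-0.381, 3.117, -0.002]
ft_force: [1.6, -4.9, 4.5]
opening: 44.4
grip_force: 19.2
```

```bash
python3 -c "
from go import *
go(638.4,-35.1,5,103.84)"
```

```text
t 3.825 tcp [ 520.35 -291.13    5.15] head 103.91991471324464 tilt [ 0. -0. -1.] turn 0.07991471324463362 tx,ty,tz -175.86375389524474 220.3600825035146 0.1505588058751055
```

>>> step_arm(
  deltas=[
    {"hand": 0.5,"tx": -9,"ty": 3,"tz": 0,"turn": 0.8},
    {"hand": 0.5,"tx": -9,"ty": 3,"tz": 0,"turn": 0.8},
    {"hand": 0.5,"tx": -9,"ty": 3,"tz": 0,"turn": 0.8},
    {"hand": 0.5,"tx": -9,"ty": 3,"tz": 0,"turn": 0.8},
    {"hand": 0.5,"tx": -9,"ty": 3,"tz": 0,"turn": 0.8},
    {"hand": 0.5,"tx": -9,"ty": 3,"tz": 0,"turn": 0.8},
    {"hand": 0.5,"tx": -9,"ty": 3,"tz": 0,"turn": 0.8},
    {"hand": 0.5,"tx": -9,"ty": 3,"tz": 0,"turn": 0.8},
    {"hand": 0.5,"tx": -9,"ty": 3,"tz": 0,"turn": 0.8},
    {"hand": 0.5,"tx": -9,"ty": 3,"tz": 0,"turn": 0.8},
    {"hand": 0.5,"tx": -9,"ty": 2,"tz": 0,"turn": 0},
    {"hand": 0.5,"tx": 0,"ty": 0,"tz": 0,"turn": 0},
  ],
)

```text
clock: 5.32
position: [607.7, -242.1, 5.1]
orientation: [0.16, -3.128, -0.002]
ft_force: [-6.3, -1.6, 12.7]
opening: 44.2
grip_force: 27.1
```

```bash
python3 - <<'E'
from h import *
from go import go
go(615.4,-248.7,5,96)
im=robot.snapshot("top")[:,:,::-1];cv2.imwrite("pics/top2.png",im)
cv2.imwrite("pics/c3.png",cv2.resize(im[180:380,255:520],None,fx=3,fy=3,interpolation=2))
E
```

```text
t 5.325 tcp [ 607.7  -242.14    5.07] head 95.84101190404135 tilt [-0.01  0.   -1.  ] turn -0.15898809595864805 tx,ty,tz -6.970332676319472 -7.329317845873648 0.07307961390081985
```

View pics/c3.png

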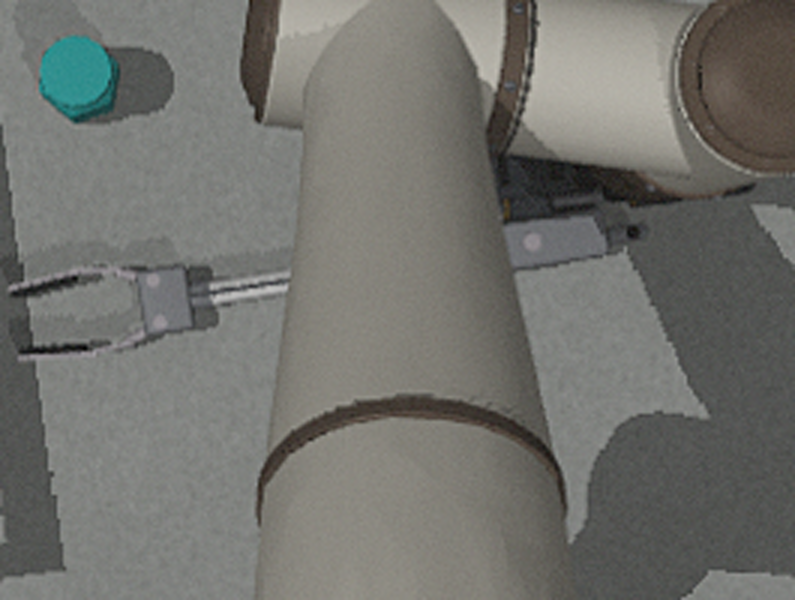

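The reacher came along with its jaws closed. The pins are at crop (533,242), (153,280) and (160,322), and the arm hides only the shaft's middle. Next I'll compute its pose relative to the gripper and what's left to the jar.

```bash
cat > pose.py <<'E'
from h import *
np.set_printoptions(precision=2,suppress=True)
def pose(t,l,r,J=(509.8,278.2)):
    """pins in px of top -> mouth; offsets to jar in reacher and tool frames"""
    t,l,r=px2w("top",[t,l,r],[31,29,29])[:,:2]
    h=(l+r)/2;ux=(h-t)/np.linalg.norm(h-t);uy=np.array([-ux[1],ux[0]])
    org=(t+h)/2-ux*143.5-uy*50;M=org+335*ux+50*uy
    T=tool();H=np.degrees(np.arctan2(T[1,1],T[0,1]));Y=T[:2,1];X=T[:2,0]
    d=np.array(J)-M
    print("len",np.linalg.norm(h-t),"heading",np.degrees(np.arctan2(ux[1],ux[0])),"tool",H,"org",org,"tcp",T[:3,3])
    print("mouth",M,"to jar: along/across reacher",d@ux,d@uy," tool tx,ty",d@X,d@Y)
E
python3 - <<'E'
from pose import *
c=lambda p:np.array(p)/3+[255,180]
pose(c((533,242)),c((160,322)),c((153,280)))
q=np.array([[ (75-0)/3+255, 72/3+180]]);print("turq",px2w("top",q,62))
E
```

```text
len 253.78188971689502 heading 98.68912828884855 tool 95.83653594967474 org [ 605.03 -232.73] tcp [ 607.68 -242.13    5.06]
mouth [505.    90.87] to jar: along/across reacher 184.4554273316889 -33.049952948738515  tool tx,ty -23.83116122620105 185.87137663008878
turq [[661.85  78.95  62.  ]]
```

>>> step_arm(
  deltas=[
    {"hand": 0.3,"tx": 0,"ty": 0,"tz": 0,"turn": 0},
    {"hand": 0.2,"tx": 0,"ty": 0,"tz": 0,"turn": 0},
    {"hand": 0.2,"tx": 0,"ty": 0,"tz": 0,"turn": -2.8},
    {"hand": 0.2,"tx": 0,"ty": 0,"tz": 0,"turn": 0},
    {"hand": 0.28,"tx": 0,"ty": 0,"tz": 0,"turn": 0},
    {"hand": 0.4,"tx": 0,"ty": 0,"tz": 0,"turn": 0},
    {"hand": 0.5,"tx": 0,"ty": 0,"tz": 0,"turn": 0},
    {"hand": 0.5,"tx": 0,"ty": 0,"tz": 0,"turn": 0},
    {"hand": 0.5,"tx": 0,"ty": 0,"tz": 0,"turn": 0},
  ],
)

```text
clock: 6.5
position: [611.2, -242.3, 4.2]
orientation: [0.237, -3.132, -0.0]
ft_force: [-1.1, -0.9, -0.6]
opening: 44.7
grip_force: 15.4
```

>>> step_arm(
  deltas=[
    {"hand": 0.5,"tx": -4,"ty": 4,"tz": 0,"turn": 0},
    {"hand": 0.5,"tx": -4,"ty": 4,"tz": 0,"turn": 0},
    {"hand": 0.5,"tx": -4,"ty": 4,"tz": 0,"turn": 0},
    {"hand": 0.5,"tx": -4,"ty": 4,"tz": 0,"turn": 0},
    {"hand": 0.5,"tx": -4,"ty": 4,"tz": 0,"turn": 0},
    {"hand": 0.5,"tx": -4,"ty": 4,"tz": 0,"turn": 0},
    {"hand": 0.5,"tx": -4,"ty": 4,"tz": 0,"turn": 0},
    {"hand": 0.5,"tx": -4,"ty": 4,"tz": 0,"turn": 0},
    {"hand": 0.5,"tx": 0,"ty": 0,"tz": 0,"turn": 0},
    {"hand": 0.4,"tx": 0,"ty": 0,"tz": 0,"turn": 0},
    {"hand": 0.287,"tx": 0,"ty": 0,"tz": 0,"turn": 0},
    {"hand": 0.287,"tx": 0,"ty": 0,"tz": 0,"turn": 0},
  ],
)

```text
clock: 8.0
position: [638.2, -205.9, 4.5]
orientation: [0.236, -3.132, -0.0]
ft_force: [-2.1, -0.5, -2.2]
opening: 60.1
grip_force: 7.3
```

```bash
cat > track.py <<'E'
# find jaw/trigger pins: match 13px templates of the pins from top2 near a predicted place
from pose import *
def show(name,box=(180,380,235,500)):
    im=robot.snapshot("top")[:,:,::-1];cv2.imwrite(f"pics/{name}f.png",im)
    r0,r1,c0,c1=box
    cv2.imwrite(f"pics/{name}.png",cv2.resize(im[r0:r1,c0:c1],None,fx=3,fy=3,interpolation=2))
E
python3 -c "
from track import *
show('d1');o=robot.get_obs();print(o['opening'],o['grip_force'],o['position'])"
```

```text
61.46440014975528 7.262222542613017 [ 638.29 -205.95    4.51]
```

View pics/d1.png

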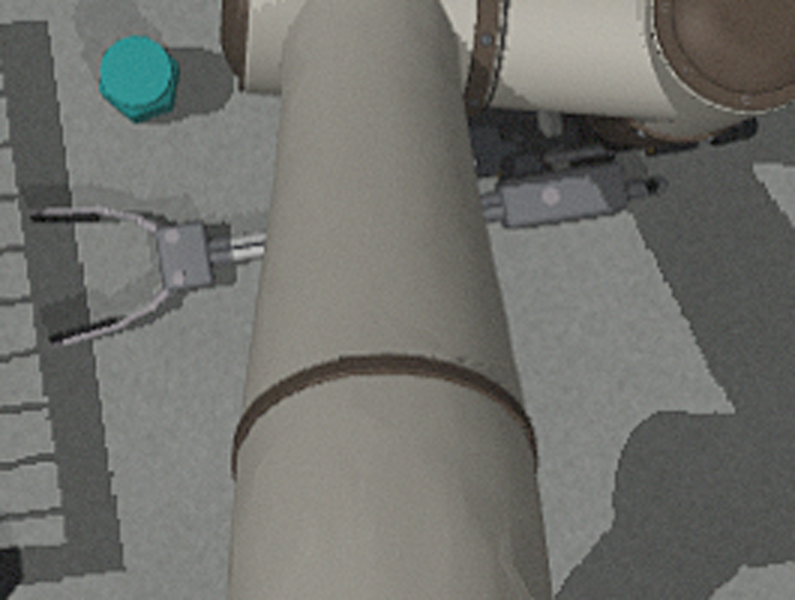

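Jaws are open (pads at about (65,217) and (85,330)) and clear of the turquoise jar at (138,72). The pins are at crop (550,196), (172,237) and (180,278).

```bash
python3 - <<'E'
from pose import *
c=lambda p:np.array(p)/3+[235,180]
pose(c((550,196)),c((180,278)),c((172,237)))
E
```

```text
len 252.4040343207403 heading 99.20791654867858 tool 98.6249847110141 org [ 636.01 -204.45] tcp [ 638.29 -205.95    4.51]
mouth [533.05 118.23] to jar: along/across reacher 161.62944588218855 -2.6500559579767997  tool tx,ty -1.0055175902281106 161.64804203733638
```

>>> step_arm(
  deltas=[
    {"hand": 0.287,"tx": -1,"ty": 6,"tz": 0,"turn": 0},
    {"hand": 0.287,"tx": 0,"ty": 9,"tz": 0,"turn": 0},
    {"hand": 0.287,"tx": 0,"ty": 9,"tz": 0,"turn": 0},
    {"hand": 0.287,"tx": 0,"ty": 9,"tz": 0,"turn": 0},
    {"hand": 0.287,"tx": 0,"ty": 9,"tz": 0,"turn": 0},
    {"hand": 0.287,"tx": 0,"ty": 9,"tz": 0,"turn": 0},
    {"hand": 0.287,"tx": 0,"ty": 9,"tz": 0,"turn": 0},
    {"hand": 0.287,"tx": 0,"ty": 9,"tz": 0,"turn": 0},
    {"hand": 0.287,"tx": 0,"ty": 9,"tz": 0,"turn": 0},
    {"hand": 0.287,"tx": 0,"ty": 7,"tz": 0,"turn": 0},
    {"hand": 0.287,"tx": 0,"ty": 0,"tz": 0,"turn": 0},
    {"hand": 0.287,"tx": 0,"ty": 0,"tz": 0,"turn": 0},
  ],
)

```text
clock: 9.55
position: [626.7, -121.6, 4.5]
orientation: [0.236, -3.133, -0.0]
ft_force: [0.0, 0.3, -2.3]
opening: 62.1
grip_force: 7.3
```

```bash
cat > track.py <<'E'
from pose import *
C=lambda p:np.array(p)/3+[235,180]
REF=dict(t=C((550,196)),h=C((176,257)))   # trigger pin, head middle in d1f.png
def sub(s,m):
    x,y=m
    def q(a,b,c): 
        D=a-2*b+c; return 0 if D==0 else .5*(a-c)/D
    dx=q(*s[y,x-1:x+2]) if 0<x<s.shape[1]-1 else 0
    dy=q(*s[y-1:y+2,x]) if 0<y<s.shape[0]-1 else 0
    return x+dx,y+dy
def track(name,prev_off):
    """prev_off: expected world shift since d1; matches housing and head templates"""
    g0=cv2.imread("pics/d1f.png",0);im=robot.snapshot("top")[:,:,::-1];cv2.imwrite(f"pics/{name}f.png",im);g=cv2.cvtColor(im,6)
    out={}
    for k,w,h in(("t",20,11),("h",9,13)):
        c=np.round(REF[k]).astype(int)
        tp=g0[c[1]-h:c[1]+h+1,c[0]-w:c[0]+w+1]
        W=px2w("top",[REF[k]],30)[0]; e=np.round(w2px("top",W+[*prev_off,0])[0]).astype(int);R=14
        s=cv2.matchTemplate(g[e[1]-h-R:e[1]+h+R+1,e[0]-w-R:e[0]+w+R+1],tp,cv2.TM_CCOEFF_NORMED)
        _,v,_,m=cv2.minMaxLoc(s);mm=np.array(sub(s,m))-R
        out[k]=REF[k]+(e-np.round(w2px("top",W)[0])) + mm+ (np.round(w2px("top",W)[0])-c)
        print(k,"score",round(v,2),out[k])
    d=(C((180,278))-C((172,237)))/2
    pose(out["t"],out["h"]+d,out["h"]-d)
    o=robot.get_obs();print("opening",o["opening"],"grip",o["grip_force"],"ft",o["ft_force"])
E
python3 - <<'E'
from track import *
P=robot.get_obs()["position"]
track("e1",P[:2]-np.array([638.29,-205.95]))
E
```

```text
t score 0.91 [376.55 251.05]
h score 0.42 [252.07 270.18]
len 250.18033359525253 heading 98.64390083303684 tool 98.613932758698 org [ 624.75 -121.82] tcp [ 626.71 -121.67    4.5 ]
mouth [524.97 201.86] to jar: along/across reacher 77.75190073032407 3.5245039887417207  tool tx,ty 3.565170068400324 77.75004631519619
opening 62.27371333134964 grip 7.282926822344962 ft [ 0.81  0.35 -1.3 ]
```

```bash
python3 -c "
import cv2
a=cv2.imread('pics/e1f.png');cv2.imwrite('pics/e1.png',cv2.resize(a[210:350,140:330],None,fx=4.2,fy=4.2,interpolation=2))"
```

```text
(no output)
```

View pics/e1.png

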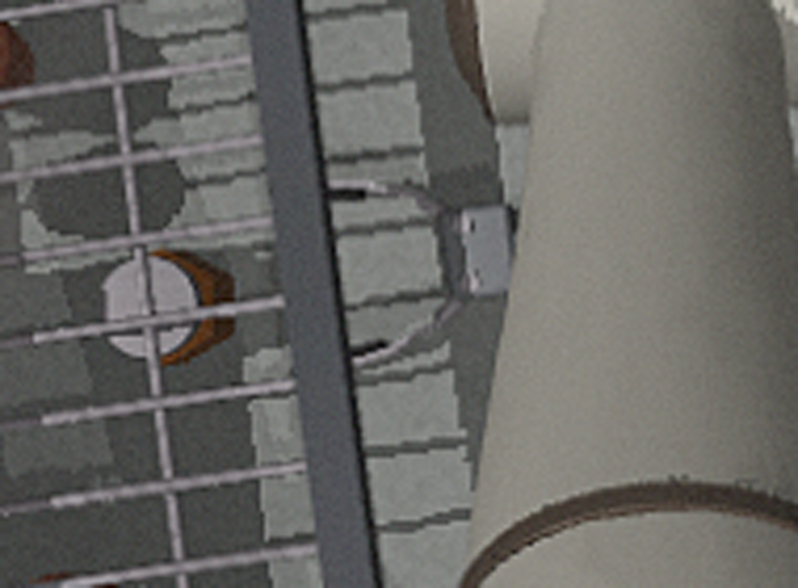

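The jaws are at the staging edge at crop (345,195) and (370,350), with the lid centre at (152,306), so it's lined up to about 4 mm. I'll advance 72 mm with a 4 mm sideways correction spread along the way.

>>> step_arm(
  deltas=[
    {"hand": 0.287,"tx": 0.5,"ty": 6,"tz": 0,"turn": 0},
    {"hand": 0.287,"tx": 0.5,"ty": 8,"tz": 0,"turn": 0},
    {"hand": 0.287,"tx": 0.5,"ty": 8,"tz": 0,"turn": 0},
    {"hand": 0.287,"tx": 0.5,"ty": 8,"tz": 0,"turn": 0},
    {"hand": 0.287,"tx": 0.5,"ty": 8,"tz": 0,"turn": 0},
    {"hand": 0.287,"tx": 0.5,"ty": 8,"tz": 0,"turn": 0},
    {"hand": 0.287,"tx": 0.5,"ty": 8,"tz": 0,"turn": 0},
    {"hand": 0.287,"tx": 0.5,"ty": 8,"tz": 0,"turn": 0},
    {"hand": 0.287,"tx": 0,"ty": 6,"tz": 0,"turn": 0},
    {"hand": 0.287,"tx": 0,"ty": 4,"tz": 0,"turn": 0},
    {"hand": 0.287,"tx": 0,"ty": 0,"tz": 0,"turn": 0},
    {"hand": 0.287,"tx": 0,"ty": 0,"tz": 0,"turn": 0},
  ],
)

```text
clock: 11.1
position: [612.0, -51.0, 4.5]
orientation: [0.236, -3.133, -0.0]
ft_force: [0.4, 0.4, -0.6]
opening: 62.2
grip_force: 7.3
```

```bash
python3 - <<'E'
from track import *
P=robot.get_obs()["position"]
track("e2",P[:2]-np.array([638.29,-205.95]))
a=cv2.imread('pics/e2f.png')
# amber / lid blob motion against e1
b=cv2.imread('pics/e1f.png')
for im in(b,a):
    s=im[255:310,155:215];hs=cv2.cvtColor(s,40);m=(hs[...,0]>5)&(hs[...,0]<22)&(hs[...,1]>120)
    l=(hs[...,1]<50)&(hs[...,2]>150)
    for k in(m,l): y,x=np.nonzero(k);print(len(x),x.mean()+155,y.mean()+255)
E
```

```text
t score 0.73 [355.33 271.18]
h score 0.18 [201.17 288.65]
len 307.39914996329117 heading 96.3894254127274 tool 98.60980412373254 org [581.16 -52.77] tcp [611.99 -51.09   4.51]
mouth [494.19 274.58] to jar: along/across reacher 1.8580969933167208 -15.911554809918854  tool tx,ty -15.971597044781257 1.2402370604816322
opening 62.191266151286925 grip 7.2866845118005585 ft [ 0.48  0.01 -1.77]
146 187.513698630137 283.32191780821915
103 180.2233009708738 288.43689320388347
138 187.45652173913044 283.1014492753623
190 182.1263157894737 283.58947368421053
```

The jar hasn't moved (amber centroid unchanged) and there's no contact force. Now I'll squeeze slowly.

>>> step_arm(
  deltas=[
    {"hand": 0.3,"tx": 0,"ty": 0,"tz": 0,"turn": 0},
    {"hand": 0.31,"tx": 0,"ty": 0,"tz": 0,"turn": 0},
    {"hand": 0.32,"tx": 0,"ty": 0,"tz": 0,"turn": 0},
    {"hand": 0.33,"tx": 0,"ty": 0,"tz": 0,"turn": 0},
    {"hand": 0.34,"tx": 0,"ty": 0,"tz": 0,"turn": 0},
    {"hand": 0.35,"tx": 0,"ty": 0,"tz": 0,"turn": 0},
    {"hand": 0.36,"tx": 0,"ty": 0,"tz": 0,"turn": 0},
    {"hand": 0.37,"tx": 0,"ty": 0,"tz": 0,"turn": 0},
    {"hand": 0.37,"tx": 0,"ty": 0,"tz": 0,"turn": 0},
  ],
)

```text
clock: 12.28
position: [612.3, -51.0, 4.7]
orientation: [-0.236, 3.132, 0.0]
ft_force: [2.0, -0.7, -0.9]
opening: 55.3
grip_force: 12.3
```

>>> step_arm(
  deltas=[
    {"hand": 0.377,"tx": 0,"ty": 0,"tz": 0,"turn": 0},
    {"hand": 0.384,"tx": 0,"ty": 0,"tz": 0,"turn": 0},
    {"hand": 0.384,"tx": 0,"ty": 0,"tz": 0,"turn": 0},
  ],
)

```text
clock: 12.65
position: [612.1, -50.9, 4.5]
orientation: [-0.236, 3.132, 0.0]
ft_force: [0.8, -0.9, -1.0]
opening: 54.0
grip_force: 12.8
```

>>> step_arm(
  deltas=[
    {"hand": 0.39,"tx": 0,"ty": 0,"tz": 0,"turn": 0},
    {"hand": 0.396,"tx": 0,"ty": 0,"tz": 0,"turn": 0},
    {"hand": 0.396,"tx": 0,"ty": 0,"tz": 0,"turn": 0},
  ],
)

```text
clock: 13.02
position: [611.9, -51.0, 4.5]
orientation: [0.236, -3.133, -0.0]
ft_force: [1.3, -1.1, -1.8]
opening: 53.1
grip_force: 12.9
```

>>> step_arm(
  deltas=[
    {"hand": 0.402,"tx": 0,"ty": 0,"tz": 0,"turn": 0},
    {"hand": 0.408,"tx": 0,"ty": 0,"tz": 0,"turn": 0},
    {"hand": 0.408,"tx": 0,"ty": 0,"tz": 0,"turn": 0},
  ],
)

```text
clock: 13.4
position: [612.0, -51.1, 4.6]
orientation: [-0.236, 3.133, -0.0]
ft_force: [2.6, -0.3, -1.5]
opening: 51.8
grip_force: 16.4
```

>>> step_arm(
  deltas=[
    {"hand": 0.414,"tx": 0,"ty": 0,"tz": 0,"turn": 0},
    {"hand": 0.414,"tx": 0,"ty": 0,"tz": 0,"turn": 0},
  ],
)

```text
clock: 13.65
position: [612.0, -51.1, 4.6]
orientation: [-0.236, 3.133, -0.0]
ft_force: [1.8, -1.0, -1.9]
opening: 51.6
grip_force: 22.9
```

>>> step_arm(
  deltas=[
    {"hand": 0.42,"tx": 0,"ty": 0,"tz": 0,"turn": 0},
    {"hand": 0.42,"tx": 0,"ty": 0,"tz": 0,"turn": 0},
  ],
)

```text
clock: 13.9
position: [612.0, -51.0, 4.5]
orientation: [-0.236, 3.133, -0.0]
ft_force: [2.4, -1.2, -2.3]
opening: 51.1
grip_force: 29.6
```

The jaws met the jar at about 52 mm, and each now presses roughly 9 N: firm, and under the 15 N limit. Drawing it out gently.

>>> step_arm(
  deltas=[
    {"hand": 0.42,"tx": 0,"ty": -2,"tz": 0,"turn": 0},
    {"hand": 0.42,"tx": 0,"ty": -4,"tz": 0,"turn": 0},
    {"hand": 0.42,"tx": 0,"ty": -5,"tz": 0,"turn": 0},
    {"hand": 0.42,"tx": 0,"ty": -6,"tz": 0,"turn": 0},
    {"hand": 0.42,"tx": 0,"ty": -6,"tz": 0,"turn": 0},
    {"hand": 0.42,"tx": 0,"ty": -6,"tz": 0,"turn": 0},
    {"hand": 0.42,"tx": 0,"ty": -6,"tz": 0,"turn": 0},
    {"hand": 0.42,"tx": 0,"ty": -4,"tz": 0,"turn": 0},
    {"hand": 0.42,"tx": 0,"ty": -1,"tz": 0,"turn": 0},
    {"hand": 0.42,"tx": 0,"ty": 0,"tz": 0,"turn": 0},
  ],
)

```text
clock: 15.15
position: [618.2, -90.8, 4.7]
orientation: [-0.237, 3.132, -0.001]
ft_force: [0.5, 1.0, -2.1]
opening: 51.2
grip_force: 29.1
```

```bash
python3 - <<'E'
from h import *
a=robot.snapshot("top")[:,:,::-1];cv2.imwrite("pics/f1.png",a)
for n in("e2f","f1"):
    im=cv2.imread(f"pics/{n}.png");s=im[250:320,160:260];hs=cv2.cvtColor(s,40);m=((hs[...,0]>5)&(hs[...,0]<22)&(hs[...,1]>120)).astype('uint8')
    y,x=np.nonzero(m);print(n,len(x),np.median(x)+160,np.median(y)+250)
E
```

```text
e2f 138 188.0 281.5
f1 52 203.0 291.0
```

The jar is coming along. Continuing.

>>> step_arm(
  deltas=[
    {"hand": 0.42,"tx": 0,"ty": -3,"tz": 0,"turn": 0},
    {"hand": 0.42,"tx": 0,"ty": -5,"tz": 0,"turn": 0},
    {"hand": 0.42,"tx": 0,"ty": -7,"tz": 0,"turn": 0},
    {"hand": 0.42,"tx": 0,"ty": -8,"tz": 0,"turn": 0},
    {"hand": 0.42,"tx": 0,"ty": -8,"tz": 0,"turn": 0},
    {"hand": 0.42,"tx": 0,"ty": -8,"tz": 0,"turn": 0},
    {"hand": 0.42,"tx": 0,"ty": -8,"tz": 0,"turn": 0},
    {"hand": 0.42,"tx": 0,"ty": -8,"tz": 0,"turn": 0},
    {"hand": 0.42,"tx": 0,"ty": -8,"tz": 0,"turn": 0},
    {"hand": 0.42,"tx": 0,"ty": -8,"tz": 0,"turn": 0},
    {"hand": 0.42,"tx": 0,"ty": -8,"tz": 0,"turn": 0},
    {"hand": 0.42,"tx": 0,"ty": -8,"tz": 0,"turn": 0},
  ],
)

```text
clock: 16.7
position: [631.1, -177.1, 4.5]
orientation: [0.236, -3.133, -0.0]
ft_force: [-0.7, 2.0, -1.7]
opening: 51.1
grip_force: 28.5
```

>>> step_arm(
  deltas=[
    {"hand": 0.42,"tx": 0,"ty": -8,"tz": 0,"turn": 0},
    {"hand": 0.42,"tx": 0,"ty": -8,"tz": 0,"turn": 0},
    {"hand": 0.42,"tx": 0,"ty": -8,"tz": 0,"turn": 0},
    {"hand": 0.42,"tx": 0,"ty": -8,"tz": 0,"turn": 0},
    {"hand": 0.42,"tx": 0,"ty": -8,"tz": 0,"turn": 0},
    {"hand": 0.42,"tx": 0,"ty": -8,"tz": 0,"turn": 0},
    {"hand": 0.42,"tx": 0,"ty": -8,"tz": 0,"turn": 0},
    {"hand": 0.42,"tx": 0,"ty": -8,"tz": 0,"turn": 0},
    {"hand": 0.42,"tx": 0,"ty": -6,"tz": 0,"turn": 0},
    {"hand": 0.42,"tx": 0,"ty": -3,"tz": 0,"turn": 0},
    {"hand": 0.42,"tx": 0,"ty": -1,"tz": 0,"turn": 0},
    {"hand": 0.42,"tx": 0,"ty": 0,"tz": 0,"turn": 0},
  ],
)

```text
clock: 18.2
position: [642.3, -249.8, 4.7]
orientation: [-0.237, 3.132, -0.0]
ft_force: [-1.3, 1.3, -2.3]
opening: 51.0
grip_force: 28.8
```

```bash
cat > jar.py <<'E'
from h import *
def jar(n):
    a=robot.snapshot("top")[:,:,::-1].copy();cv2.imwrite(f"pics/{n}.png",a)
    s=a[200:360,235:330];hs=cv2.cvtColor(s,40);m=((hs[...,0]>5)&(hs[...,0]<22)&(hs[...,1]>120)).astype('uint8')
    y,x=np.nonzero(m);print("amber",len(x),np.median(x)+235,np.median(y)+200)
    g=cv2.GaussianBlur(cv2.cvtColor(s,6),(3,3),1)
    c=cv2.HoughCircles(cv2.resize(g,None,fx=4,fy=4),cv2.HOUGH_GRADIENT,1,40,param1=80,param2=20,minRadius=36,maxRadius=64)
    if c is not None:
        for q in c[0][:4]: p=q[:2]/4+[235,200];print("circle",p,q[2]/4,px2w("top",[p],62)[0])
E
python3 -c "
from jar import *
jar('g1')"
```

```text
amber 56 288.0 272.5
circle [276.875 270.125] 12.975 [534.39434219  84.25508178  62.        ]
```

The lid circle is at pixel (277,270), which gives (534,84) at z 62: upright and about 105 mm in front of the staging edge. I'll draw it 25 mm more, release gently, then back the reacher off.

>>> step_arm(
  deltas=[
    {"hand": 0.42,"tx": 0,"ty": -3,"tz": 0,"turn": 0},
    {"hand": 0.42,"tx": 0,"ty": -6,"tz": 0,"turn": 0},
    {"hand": 0.42,"tx": 0,"ty": -7,"tz": 0,"turn": 0},
    {"hand": 0.42,"tx": 0,"ty": -6,"tz": 0,"turn": 0},
    {"hand": 0.42,"tx": 0,"ty": -3,"tz": 0,"turn": 0},
    {"hand": 0.42,"tx": 0,"ty": 0,"tz": 0,"turn": 0},
    {"hand": 0.41,"tx": 0,"ty": 0,"tz": 0,"turn": 0},
    {"hand": 0.39,"tx": 0,"ty": 0,"tz": 0,"turn": 0},
    {"hand": 0.36,"tx": 0,"ty": 0,"tz": 0,"turn": 0},
    {"hand": 0.32,"tx": 0,"ty": 0,"tz": 0,"turn": 0},
    {"hand": 0.285,"tx": 0,"ty": 0,"tz": 0,"turn": 0},
    {"hand": 0.285,"tx": 0,"ty": 0,"tz": 0,"turn": 0},
  ],
)

```text
clock: 19.75
position: [645.9, -274.4, 4.6]
orientation: [0.237, -3.133, 0.0]
ft_force: [0.5, 0.4, -2.0]
opening: 61.8
grip_force: 6.9
```

```bash
python3 -c "
from jar import *
jar('g2')
a=cv2.imread('pics/g2.png');cv2.imwrite('pics/g2c.png',cv2.resize(a[180:380,60:325],None,fx=3,fy=3,interpolation=2))"
```

```text
amber 42 301.5 271.5
circle [291.375 267.625] 11.8 [539.13302093  56.59432832  62.        ]
```

View pics/g2c.png

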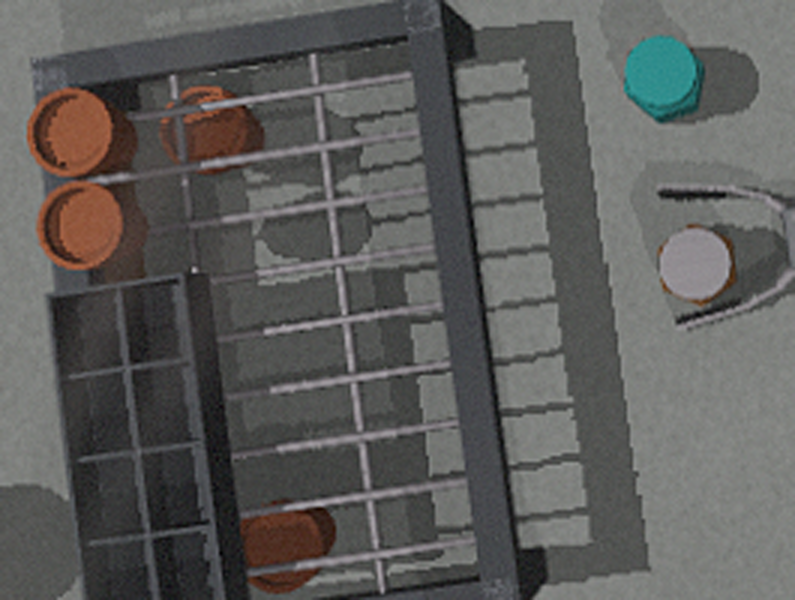

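The jar stands free on the bench at crop (697,264). Both under-staging pots, at (212,130) and (285,545), are where they were. The jar sits closer to the left jaw, with a gap near (700,308) against about 12 mm on the other side, so I'll shift the reacher 6 mm toward +y before backing out.

>>> step_arm(
  deltas=[
    {"hand": 0.285,"tx": 2,"ty": 0,"tz": 0,"turn": 0},
    {"hand": 0.285,"tx": 2,"ty": 0,"tz": 0,"turn": 0},
    {"hand": 0.285,"tx": 2,"ty": 0,"tz": 0,"turn": 0},
    {"hand": 0.285,"tx": 0,"ty": -4,"tz": 0,"turn": 0},
    {"hand": 0.285,"tx": 0,"ty": -7,"tz": 0,"turn": 0},
    {"hand": 0.285,"tx": 0,"ty": -9,"tz": 0,"turn": 0},
    {"hand": 0.285,"tx": 0,"ty": -9,"tz": 0,"turn": 0},
    {"hand": 0.285,"tx": 0,"ty": -9,"tz": 0,"turn": 0},
    {"hand": 0.285,"tx": 0,"ty": -9,"tz": 0,"turn": 0},
    {"hand": 0.285,"tx": 0,"ty": -9,"tz": 0,"turn": 0},
    {"hand": 0.285,"tx": 0,"ty": -5,"tz": 0,"turn": 0},
    {"hand": 0.285,"tx": 0,"ty": 0,"tz": 0,"turn": 0},
  ],
)

```text
clock: 21.3
position: [649.3, -336.3, 4.6]
orientation: [-0.236, 3.132, -0.001]
ft_force: [0.1, -0.7, -1.1]
opening: 62.7
grip_force: 7.4
```

```bash
python3 -c "
from jar import *
jar('g3')"
```

```text
amber 41 302.0 272.0
circle [291.375 267.875] 11.85 [538.65586032  56.59317272  62.        ]
```

The jar didn't move. I'll back off 40 mm more, release the reacher and rise.

>>> step_arm(
  deltas=[
    {"hand": 0.285,"tx": 0,"ty": -8,"tz": 0,"turn": 0},
    {"hand": 0.285,"tx": 0,"ty": -9,"tz": 0,"turn": 0},
    {"hand": 0.285,"tx": 0,"ty": -9,"tz": 0,"turn": 0},
    {"hand": 0.285,"tx": 0,"ty": -9,"tz": 0,"turn": 0},
    {"hand": 0.285,"tx": 0,"ty": -5,"tz": 0,"turn": 0},
    {"hand": 0.285,"tx": 0,"ty": 0,"tz": 0,"turn": 0},
    {"hand": 0.2,"tx": 0,"ty": 0,"tz": 0,"turn": 0},
    {"hand": 0,"tx": 0,"ty": 0,"tz": 0,"turn": 0},
    {"hand": 0,"tx": 0,"ty": 0,"tz": 0,"turn": 0},
    {"hand": 0,"tx": 0,"ty": 0,"tz": -10,"turn": 0},
    {"hand": 0,"tx": 0,"ty": 0,"tz": -25,"turn": 0},
    {"hand": 0,"tx": 0,"ty": 0,"tz": -40,"turn": 0},
  ],
)

```text
clock: 22.85
position: [654.4, -374.8, 79.5]
orientation: [0.236, -3.13, -0.002]
ft_force: [0.7, -0.2, 1.3]
opening: 87.1
grip_force: 0.0
```

>>> step_arm(
  deltas=[
    {"hand": 0,"tx": 0,"ty": 0,"tz": -40,"turn": 0},
    {"hand": 0,"tx": 0,"ty": 0,"tz": -40,"turn": 0},
    {"hand": 0,"tx": 0,"ty": 0,"tz": 0,"turn": 0},
    {"hand": 0,"tx": 0,"ty": 0,"tz": 0,"turn": 0},
  ],
)

```text
clock: 23.35
position: [654.9, -374.9, 159.8]
orientation: [-0.236, 3.132, 0.001]
ft_force: [-0.9, -1.1, 0.1]
opening: 87.0
grip_force: 0.0
```

```bash
python3 - <<'E'
from jar import *
o=robot.get_obs();print(o["clock"],o["position"],o["opening"],o["grip_force"],o["ft_force"])
jar('g4')
a=cv2.imread("pics/g4.png").astype(int);b=cv2.imread("pics/top1.png").astype(int)
# reacher jaw metal / dark strip left of the lid gap: columns where picture differs from g1-era empty bench
for nm,(r,c) in dict(pot_b=((205,240),(115,150)),pot_a=((345,380),(135,175))).items():
    print(nm,[ (lambda m:(m.sum(),*[round(v.mean(),1) for v in np.nonzero(m)]))((i[r[0]:r[1],c[0]:c[1],2]-i[r[0]:r[1],c[0]:c[1],0])>45) for i in(b,a)])
d=np.abs(a-b).sum(2)[240:310,280:420]>90
print("changed columns",np.nonzero(d.sum(0)>=3)[0]+280)
E
```

```text
23.35 [ 654.89641675 -374.88352553  159.84684863] 87.01463625462725 0.0 [-0.87042661 -1.11589909  0.05894807]
amber 39 302.0 272.0
circle [290.375 267.875] 12.6 [538.65821721  58.50217064  62.        ]
pot_b [(np.int64(262), np.float64(16.9), np.float64(15.7)), (np.int64(243), np.float64(16.3), np.float64(15.9))]
pot_a [(np.int64(209), np.float64(15.8), np.float64(19.0)), (np.int64(145), np.float64(14.3), np.float64(18.6))]
changed columns [280 281 290 291 292 293 294 295 296 297 298 299 300 301 302 303 304 305
 306 307 308 309 310 311 312 313 314 315 316 317 318 319 320 321 322 323
 324 337 338 339 340 341 342 343 344 345 346 347 348 349 350 351 352 353
 354 355 356 357 358 361 363 365 366 367 368 369 370 371 372 373 374 375
 376 377 378 379 380 381 382 383 387 388 389 390 391 392 393 394 395 396
 397 398 399 400 401 402 403 404 405 406 407 408 410 411 412 413 414 415
 416 417 418 419]
```

```bash
python3 -c "
from cell import robot
print(robot.hand_in())"
```

```text
the job is handed in; nothing more can be done
None
```

I drew the amber jar out with the reacher and handed the job in at about 23 s. The jar stands upright on the open bench about 130 mm in front of the staging edge, and the reacher lies about 100 mm back, released and not touching it. I gripped the jar at about 9 N per jaw. The two pots were in place in my last viewed picture; after that I checked only numerically, and no verdict came back.

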